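# Push a batten home and flip the toggle clamp over it

## Robot

A 7-joint arm with a two-finger parallel gripper is mounted at the origin on a cart in front of the work surface, level with it; the furniture and walls round the work are solid. World frame = base frame: x ahead of the robot, y to its left, z up, the work surface at z = 0. Lengths are in mm, angles in degrees, forces in N, time in s.
With the tool pointing down it reaches from about 425 to 825 mm from the base axis. Payload 3.6 kg.
Tool frame: the origin (TCP) lies at the very end of the fingers, on their centre line; the grasp point (between the pads) lies 19 mm behind it; z points along the fingers, y is the direction in which the jaws open and shut (so a half turn about z gives the same grasp; the last joint's range is limited). The gripper opens to 85 mm and grips with 20 to 120 N. Pads are 22 mm wide; open, the fingers measure 114 mm over their backs; the gripper's body (76 mm by 85 mm) begins 54 mm behind the grasp point. The pads swing forward as they close: fully open they stand 13 mm farther back than shut.
Start: joints at [-77.779, 35.231, -0.722, 81.555, 0.464, 63.22, -2.315], TCP at [154.348, 631.379, 231.297] pointing down, gripper open.
Joint ranges: [-178.69, 178.69], [-17.37, 117.87], [-77.05, 75.6], [15.02, 138.74], [-78.02, 258.01], [0.78, 113.62], [-162.83, 162.83]. Speed limits (degrees/s): [159.86, 159.86, 180, 180, 180, 180, 180].

## Interface

Orientations are given as a 3x3 rotation matrix whose columns are the frame's x, y, z axes.
In Python, from bench import status, vision, close_job gives the robot as it stands. The module is installed in compiled form; this text tells all that it offers.
- The arm moves only by the tool play_rows, never from a script. Its argument "motion" is a list of rows, each an object of numbers: "gripper": the finger opening in m, from 0 to 0.0854; "dx", "dy", "dz": the shift along the tool's x, y, z in m; "wx", "wy", "wz": the turn, a rotation vector about the tool's x, y, z in degrees. A call has 1 to 8 rows; each row shifts and turns the pose as measured when the row begins, along the tool's axes as they then stand; what a row does not reach is not made up. A row lasts 1/12 s, in which the tool goes at most 41.7 mm and 7.16 degrees, less where a joint would pass 70% of its speed; a pose out of reach is approached as far as the arm can. A call is refused whole if a number of a shift passes 0.0417 or a number of a turn 7.16, either way. A call with a gripper value outside its range is refused whole. The fingers move at their own pace and stop on an object; the grip force is fixed at half the most. Time passes only in rows, so rows that do not move let the fingers close. It gives the time, the measured TCP pose, the force and the opening at its end, in the units of the state.
- status.sense(): the state, without advancing time (a new reading comes with each control period).
- vision.camera(name): name is "scene" or "top" or "wrist"; returns the picture (400x640x3 uint8, red, green, blue); there is no depth.
- vision.camera_model(name): a dict with "camera_matrix" (3x3 intrinsics, pixels), "R" (3x3) and "t" (3): a world point X has camera coordinates R X + t. Camera axes: x right, y down, z forward; pixel columns grow to the right and rows downward; lengths in mm; the calibration is good to about 2 mm. A picture is of the moment at which its call begins: read the wrist's pose just before it. camera_model takes no time and is no camera call; for the wrist camera it gives the pose at the moment of the call.
- close_job(): hands the job in, once; it reports no verdict.
The state is a dict: "clock": time; "qpos": joint angles; "joint_velocities": joint speeds; "joint_efforts": joint torques, N m; "position": TCP position; "ee_rot": TCP orientation; "contact_force": force on the tool from outside, world axes, zero at the start; "ft_torque": the same for the moment, N m; "gripper_width": finger opening in mm.
Only numpy, scipy, OpenCV 4.12 (cv2) and the standard library are available. Lean on these libraries where they do the work, as an engineer would, in place of code of your own. Each camera call takes 0.05 s, during which the arm holds its last target.

## Task

Gently push the batten along the channel of the saw board with a fingertip until its far end is fully home against the metal end stop, then flip the toggle clamp over with a fingertip so that it snaps down on the batten and holds it there. Feel for the stop and do not shift it, it is only lightly held; keep every push under 20 newtons, and leave the offcut, the tumbler and the sanding block where they are.

Things in the scene. Friction and masses are not known exactly. Their poses are not given: they have to be found in the camera images.
- saw_board: fixed plywood board 170 x 300 x 18 mm, flat on the table; origin: centre of its underside, z up. Two dark wooden rails, 12 mm wide and 12 mm high, run along board y on its top, leaving a channel 39 mm wide centred at board x = +30 mm. The toggle clamp stands at board x = -30, y = +50 mm; a metal end stop sits in the channel near its +y end
- batten: loose sawn wooden batten 36 x 300 x 22 mm, about 0.15 kg, lying in the channel on the board; its long axis is its own y, parallel to the board's y within the play of the channel; origin at the centre of its underside. Its +y end faces the end stop, 15 to 88 mm short of it at the start. Sliding it takes about 0.5 to 2 N.
- batten_end (a point): the centre of the batten's -y end face (36 mm wide, 22 mm high; 150 mm from the batten's centre, 11 mm above its underside, 29 mm above the table); this end overhangs the board and is the one to push, towards board +y
- home_pin (a joint): brass pin in the face of the metal end stop (36 x 30 mm, 42 mm high with its black knob); weak spring, under 0.5 N. 0 = sticking out 3 mm; 0.003 (m) = flush with the face, the batten's end meeting the stop. The face looks to board -y and was set by hand anywhere from board y = +70 to +118 mm: its place is not measured, it must be felt or seen
- stop_slip (a joint): how far (m) the end stop has been shoved along the channel, to board +y, from where it was set: 0 at the start. It is held by friction only and slips when pressed with more than about 8 N; a stop shifted by more than 2 mm is spoiled
- clamp_lever (a joint): clamp lever's hinge (rad), along board y, 46 mm above the table. 0 = open, the start: handle leaning 0.25 rad to board -x, arm (60 mm, rubber foot) tipped up. Grows as the handle is pushed to board +x. A spring resists up to the centre, 0.5, with about 6 to 10 N at the paddle at first, falling to nothing; past it the lever snaps over to about 0.9, foot on the batten (1.0 if none there)
- paddle (a point): the centre of the back face (the one looking to board -x) of the black plastic paddle at the end of the clamp's handle; the paddle is 26 mm wide along board y, 34 mm long along the handle and 8 mm thick, 72 mm from the hinge. From open to the centre this point moves about 36 mm to board +x, its height changing by under 5 mm
- offcut: bystander: loose light maple block 42 x 85 x 20 mm on the table, front right of the board; origin at the centre of its underside
- tumbler: bystander: empty dark green tumbler, 80 mm across, 112 mm high, behind the board; origin at the centre of its underside
- sanding_block: bystander: sanding block 60 x 106 x 33 mm, behind the board; origin at the centre of its underside

How it is judged:
By the outcome, as a careful person would: the job done as asked, in the order asked, and still so for the second after the job is handed in, with the robot touching nothing.
It also fails if it takes over 43 s, if anything falls off the work surface, if the arm or the gripper's body presses on something with over 40 N, if the wrist force passes 120 N, or if a joint passes its speed limit or range.

## Working session

There is one attempt and no reset: what is moved stays moved. The work goes in short steps, Python scripts to look and compute and a tool call to move; the robot and the scene stay as the last step left them, time stands still between calls to the robot, and variables do not carry over. Pictures are saved under pics/ and viewed, and the job is handed in when it is done.

Besides the shell and the picture viewer there is one more tool, called after "Call:" as name([rows], argument=value, ...), one row to a line, values as JSON. play_rows: Moves the arm, as the interface text tells. Its arguments: {"type":"object","properties":{"motion":{"type":"array"}},"required":["motion"]}

```bash
mkdir -p pics
python3 - <<'E'
from bench import status, vision
import cv2,numpy as np
s=status.sense(); print({k:np.round(v,3).tolist() for k,v in s.items()})
for n in ["scene","top","wrist"]:
    im=vision.camera(n); cv2.imwrite(f"pics/{n}0.png",im[:,:,::-1])
    m=vision.camera_model(n); print(n,{k:np.round(v,3).tolist() for k,v in m.items()})
print(status.sense()['clock'])
E
```

```text
{'clock': 0.0, 'qpos': [-77.781, 35.291, -0.722, 81.643, 0.464, 63.221, -2.316], 'joint_velocities': [-0.052, -0.018, -0.014, -0.05, -0.035, -0.026, -0.06], 'joint_efforts': [-0.0, -46.922, 0.259, -17.103, 0.01, 0.01, 0.0], 'position': [154.169, 630.642, 230.111], 'ee_rot': [[-0.971, 0.237, -0.001], [0.237, 0.971, -0.003], [-0.0, -0.003, -1.0]], 'contact_force': [-0.014, -0.101, -0.324], 'ft_torque': [0.015, 0.007, -0.037], 'gripper_width': 85.253}
scene {'camera_matrix': [[484.56, 0.0, 318.081], [0.0, 484.56, 196.561], [0.0, 0.0, 1.0]], 'R': [[0.641, -0.767, 0.02], [-0.361, -0.324, -0.874], [0.677, 0.553, -0.485]], 't': [-402.908, 316.26, 637.984]}
top {'camera_matrix': [[508.729, 0.0, 311.193], [0.0, 508.729, 200.1], [0.0, 0.0, 1.0]], 'R': [[0.014, -1.0, 0.009], [-0.982, -0.016, -0.189], [0.189, -0.006, -0.982]], 't': [3.418, 630.513, 1166.95]}
wrist {'camera_matrix': [[286.524, 0.0, 320.721], [0.0, 286.524, 200.954], [0.0, 0.0, 1.0]], 'R': [[0.237, 0.972, -0.003], [0.933, -0.227, 0.278], [0.27, -0.068, -0.96]], 't': [-648.318, -36.37, 378.984]}
0.15
```

View pics/scene0.png

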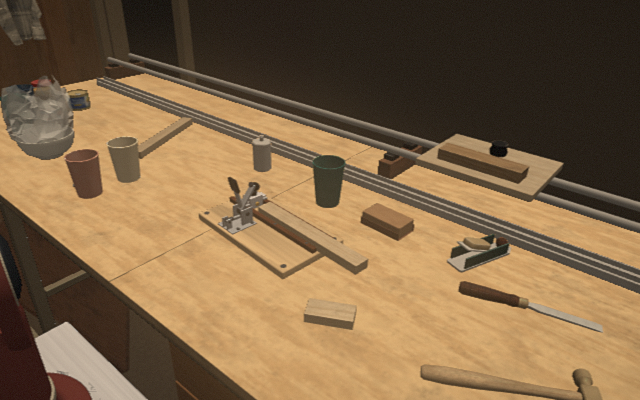

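View pics/top0.png

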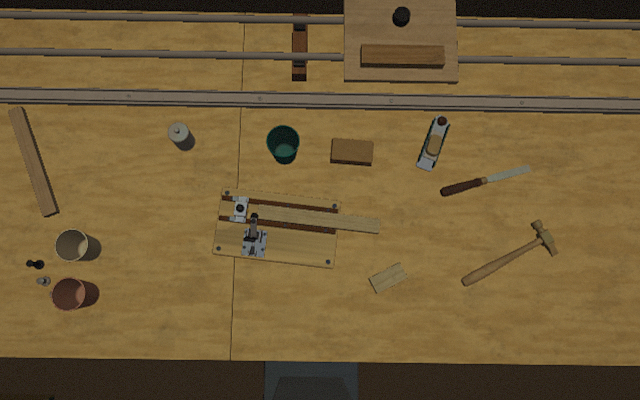

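View pics/wrist0.png

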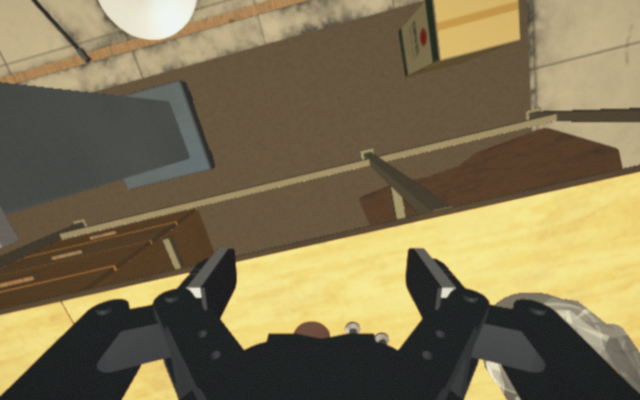

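The top view shows the board at about columns 212–340 and rows 188–268. The clamp is near (253,240), the stop near (240,209) and the batten's overhanging end near (378,226). I'll enlarge this area.

Run:
```python
import cv2
a=cv2.imread("pics/top0.png")[175:300,200:420]
cv2.imwrite("pics/topc.png",cv2.resize(a,None,fx=3.6,fy=3.6,interpolation=cv2.INTER_CUBIC))
a=cv2.imread("pics/scene0.png")[165:285,190:380]
cv2.imwrite("pics/scenec.png",cv2.resize(a,None,fx=4,fy=4,interpolation=cv2.INTER_CUBIC))
```

```text
(no output)
```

View pics/topc.png

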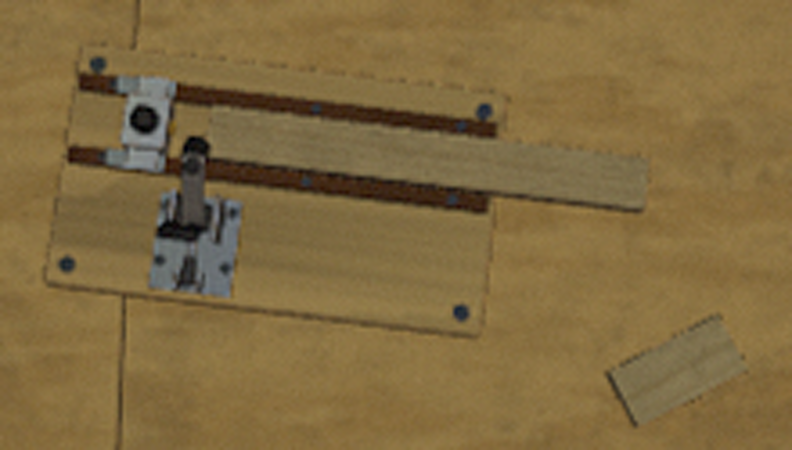

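View pics/scenec.png

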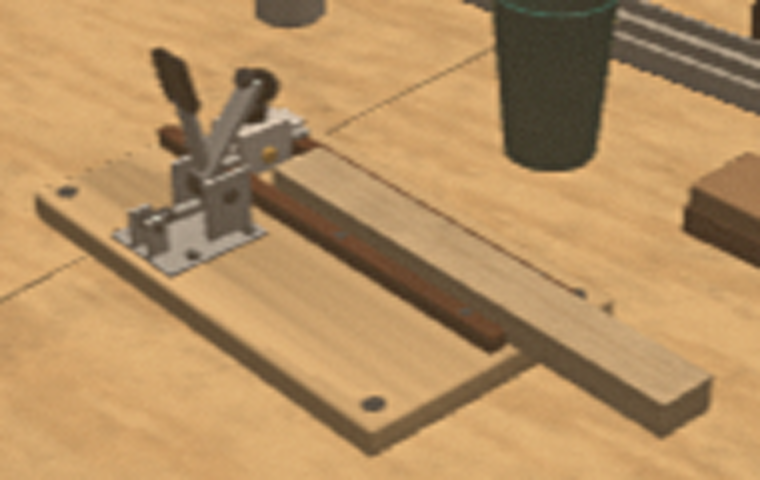

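The crops show the board's top corners at about (82,45), (505,93), (480,328) and (47,281) in the crop. The batten's -y end face top edge runs (650,157)–(643,210), and its +y end is around (212,106)–(208,158). The stop face is around x=170, and the paddle is dark, near (180,228).

```bash
cat > h.py <<'E'
import numpy as np
from bench import status, vision
def ray(n,u,v,z,m=None):
    m=m or vision.camera_model(n);K,R,t=map(np.array,(m['camera_matrix'],m['R'],m['t']))
    c=-R.T@t; d=R.T@np.linalg.inv(K)@[u,v,1]
    return c+d*(z-c[2])/d[2]
def proj(n,X,m=None):
    m=m or vision.camera_model(n);K,R,t=map(np.array,(m['camera_matrix'],m['R'],m['t']))
    p=K@(R@np.array(X)+t); return p[:2]/p[2]
E
python3 - <<'E'
from h import *
T=lambda u,v,z:ray("top",200+u/3.6,175+v/3.6,z)
S=lambda u,v,z:ray("scene",190+u/4,165+v/4,z)
c=[T(82,45,18),T(505,93,18),T(480,328,18),T(47,281,18)]
c=np.array(c)[:,:2];print(c.round(1));o=c.mean(0)
yv=(c[0]-c[1]+c[3]-c[2]);yv/=np.linalg.norm(yv)
print("centre",o,"ydir",yv,np.degrees(np.arctan2(-yv[0],yv[1])),[np.linalg.norm(c[i]-c[(i+1)%4]).round(1) for i in range(4)])
xv=np.array([yv[1],-yv[0]])
B=lambda p:np.round([(p[:2]-o)@xv,(p[:2]-o)@yv],1)
for n,p in dict(be1=T(650,157,40),be2=T(643,210,40),bf1=T(212,106,40),bf2=T(208,158,40),be1s=S(711,378,40),be2s=S(660,402,40),corner=S(372,432,18),cornerL=S(38,197,18),face=T(168,145,60),pinS=S(268,153,29)).items(): print(n,p.round(1),B(p))
E
```

```text
[[667.1 234.4]
 [637.8 -60. ]
 [475.6 -43.7]
 [503.  250.4]]
centre [570.85019461  95.28927544] ydir [0.09588074 0.99539283] -5.502014088083789 [np.float64(295.9), np.float64(163.0), np.float64(295.4), np.float64(164.9)]
be1 [ 591. -157.   40.] [  44.2 -249.2]
be2 [ 554.8 -151.9   40. ] [   7.7 -247.6]
bf1 [621.4 140.5  40. ] [46.  49.8]
bf2 [585.7 142.   40. ] [10.3 47.9]
be1s [ 586.8 -157.9   40. ] [  40.2 -250.4]
be2s [ 555.3 -150.6   40. ] [   8.1 -246.3]
corner [469.8 -45.1  18. ] [ -87.1 -149.4]
cornerL [500.3 245.4  18. ] [-84.6 142.7]
face [590.9 166.9  60. ] [13.1 73.2]
pinS [609.3 170.5  29. ] [31.1 78.6]
```

Call:
play_rows([
  {"gripper": 0, "wz": -4.1},
  {"gripper": 0, "wz": -4.1},
  {"gripper": 0, "dx": -0.033, "dy": -0.017},
  {"gripper": 0, "dx": -0.033, "dy": -0.017},
  {"gripper": 0, "dx": -0.033, "dy": -0.017},
  {"gripper": 0, "dx": -0.033, "dy": -0.017},
])

```text
schema error: expected keys gripper, dx, dy, dz, wx, wy, wz
```

```bash
cat >> h.py <<'E'
o=np.array([570.85,95.29]);yv=np.array([.09588,.99539]);xv=np.array([yv[1],-yv[0]])
def B(p): p=np.array(p);return np.round([(p[:2]-o)@xv,(p[:2]-o)@yv,*p[2:]],1)
def W(a,b): return o+a*xv+b*yv
def st():
    s=status.sense(); R=np.array(s['ee_rot'])
    f=np.array(s['contact_force'])
    print('t',round(s['clock'],2),'board',B(s['position']),'W',np.round(s['position'],1),'yaw',np.degrees(np.arctan2(R[1,1],R[0,1])).round(2),'tilt',R[:,2].round(3),'F board',np.round([f[:2]@xv,f[:2]@yv,f[2]],2),'g',round(s['gripper_width'],1),'q',np.round(s['qpos'],0).tolist())
E
python3 -c "
from h import *
st()"
```

```text
t 0.15 board [-466.1  493.1  230.4] W [154.2 630.8 230.4] yaw 76.26 tilt [-0.    -0.002 -1.   ] F board [0.31 0.05 0.87] g 85.0 q [-78.0, 35.0, -1.0, 82.0, 0.0, 63.0, -2.0]
```

All seven keys are required in every row.

Call:
play_rows([
  {"gripper": 0, "dx": 0, "dy": 0, "dz": 0, "wx": 0, "wy": 0, "wz": -4.1},
  {"gripper": 0, "dx": 0, "dy": 0, "dz": 0, "wx": 0, "wy": 0, "wz": -4.1},
  {"gripper": 0, "dx": -0.033, "dy": -0.017, "dz": 0, "wx": 0, "wy": 0, "wz": 0},
  {"gripper": 0, "dx": -0.033, "dy": -0.017, "dz": 0, "wx": 0, "wy": 0, "wz": 0},
  {"gripper": 0, "dx": -0.033, "dy": -0.017, "dz": 0, "wx": 0, "wy": 0, "wz": 0},
  {"gripper": 0, "dx": -0.033, "dy": -0.017, "dz": 0, "wx": 0, "wy": 0, "wz": 0},
])

```text
clock: 0.65
position: [268.5, 555.5, 226.0]
ee_rot: [[-0.998, 0.064, -0.013], [0.064, 0.998, -0.002], [0.012, -0.003, -1.0]]
contact_force: [0.6, -0.5, -0.4]
gripper_width: 12.3
```

```bash
python3 -c "
from h import *
st()"
```

```text
t 0.65 board [-345.1  429.1  226. ] W [268.5 555.5 226. ] yaw 86.31 tilt [-0.013 -0.002 -1.   ] F board [ 0.59 -0.4  -0.44] g 12.3 q [-64.0, 33.0, -4.0, 87.0, 2.0, 60.0, 19.0]
```

Call:
play_rows([
  {"gripper": 0, "dx": -0.035, "dy": -0.018, "dz": 0, "wx": 0, "wy": 0, "wz": 0},
  {"gripper": 0, "dx": -0.035, "dy": -0.018, "dz": 0, "wx": 0, "wy": 0, "wz": 0},
  {"gripper": 0, "dx": -0.035, "dy": -0.018, "dz": 0, "wx": 0, "wy": 0, "wz": 0},
  {"gripper": 0, "dx": -0.035, "dy": -0.018, "dz": 0, "wx": 0, "wy": 0, "wz": 0},
  {"gripper": 0, "dx": -0.035, "dy": -0.018, "dz": 0, "wx": 0, "wy": 0, "wz": 0},
  {"gripper": 0, "dx": -0.033, "dy": -0.022, "dz": 0, "wx": 0, "wy": 0, "wz": 0},
  {"gripper": 0, "dx": -0.028, "dy": -0.028, "dz": 0, "wx": 0, "wy": 0, "wz": 0},
  {"gripper": 0, "dx": -0.024, "dy": -0.032, "dz": 0, "wx": 0, "wy": 0, "wz": 0},
])

```text
clock: 1.32
position: [527.2, 359.6, 219.7]
ee_rot: [[-0.998, 0.058, -0.016], [0.059, 0.998, -0.003], [0.015, -0.004, -1.0]]
contact_force: [1.1, 0.8, -1.1]
gripper_width: 0.0
```

Call:
play_rows([
  {"gripper": 0, "dx": -0.02, "dy": -0.035, "dz": 0, "wx": 0, "wy": 0, "wz": 0},
  {"gripper": 0, "dx": -0.02, "dy": -0.035, "dz": 0, "wx": 0, "wy": 0, "wz": 0},
  {"gripper": 0, "dx": -0.02, "dy": -0.035, "dz": 0, "wx": 0, "wy": 0, "wz": 0},
  {"gripper": 0, "dx": -0.02, "dy": -0.035, "dz": 0, "wx": 0, "wy": 0, "wz": 0},
  {"gripper": 0, "dx": -0.02, "dy": -0.035, "dz": 0, "wx": 0, "wy": 0, "wz": 0},
  {"gripper": 0, "dx": -0.01, "dy": -0.038, "dz": 0, "wx": 0, "wy": 0, "wz": 0},
])

```text
clock: 1.82
position: [628.6, 132.3, 215.7]
ee_rot: [[-0.998, 0.059, -0.017], [0.059, 0.998, -0.004], [0.017, -0.005, -1.0]]
contact_force: [1.0, -0.5, -0.4]
gripper_width: 0.0
```

```bash
python3 -c "
from h import *
st()"
```

```text
t 1.82 board [ 54.   42.4 215.7] W [628.6 132.3 215.7] yaw 86.65 tilt [-0.017 -0.004 -1.   ] F board [ 1.07 -0.42 -0.44] g 0.0 q [-12.0, 36.0, -2.0, 83.0, 2.0, 62.0, 71.0]
```

Call:
play_rows([
  {"gripper": 0, "dx": 0.003, "dy": -0.038, "dz": 0, "wx": 0, "wy": -0.5, "wz": 1},
  {"gripper": 0, "dx": 0.003, "dy": -0.038, "dz": 0, "wx": 0, "wy": -0.5, "wz": 1},
  {"gripper": 0, "dx": 0.003, "dy": -0.038, "dz": 0, "wx": 0, "wy": 0, "wz": 0},
  {"gripper": 0, "dx": 0.003, "dy": -0.038, "dz": 0, "wx": 0, "wy": 0, "wz": 0},
  {"gripper": 0, "dx": 0.003, "dy": -0.038, "dz": 0, "wx": 0, "wy": 0, "wz": 0},
  {"gripper": 0, "dx": 0.003, "dy": -0.038, "dz": 0, "wx": 0, "wy": 0, "wz": 0},
  {"gripper": 0, "dx": 0.003, "dy": -0.038, "dz": 0, "wx": 0, "wy": 0, "wz": 0},
  {"gripper": 0, "dx": 0.003, "dy": -0.038, "dz": 0, "wx": 0, "wy": 0, "wz": 0},
])

```text
clock: 2.48
position: [575.1, -185.1, 213.9]
ee_rot: [[-0.995, 0.098, -0.002], [0.098, 0.995, -0.007], [0.001, -0.007, -1.0]]
contact_force: [-1.4, 0.2, -0.0]
gripper_width: 0.2
```

Run:
```python
from h import *
import cv2
st()
for n in ["scene","top","wrist"]: cv2.imwrite(f"pics/{n}1.png",vision.camera(n)[:,:,::-1])
a=cv2.imread("pics/top1.png")[150:300,190:440]
cv2.imwrite("pics/topc1.png",cv2.resize(a,None,fx=3.2,fy=3.2,interpolation=cv2.INTER_CUBIC))
```

```text
t 2.48 board [  31.1 -278.7  213.9] W [ 575.1 -185.1  213.9] yaw 84.38 tilt [-0.002 -0.007 -1.   ] F board [-1.41  0.1  -0.04] g 0.2 q [16.0, 32.0, -1.0, 91.0, 1.0, 57.0, 99.0]
```

View pics/wrist1.png

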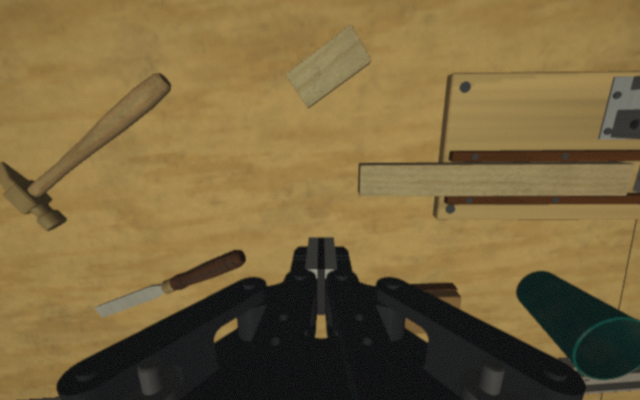

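View pics/topc1.png

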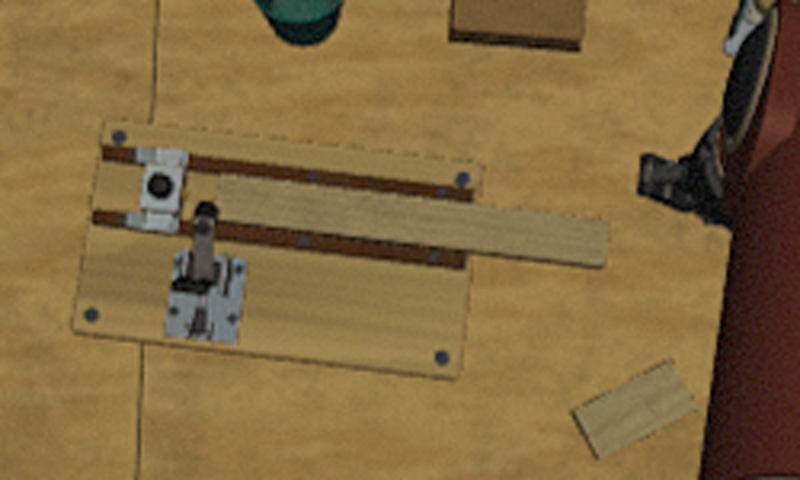

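The wrist view shows the batten's end edge at column 359, rows 164–194. The shut fingertips are at columns 307–333, about 13 mm wide.

Run:
```python
from h import *
m=vision.camera_model("wrist")
for u,v,z in [(359,164,40),(359,194,40),(450,73,18),(436,218,18),(630,163,40),(632,194,40)]: print(u,v,B(ray("wrist",u,v,z,m)))
print(proj("wrist",status.sense()['position'],m))
```

```text
359 164 [   8.3 -242.9   40. ]
359 194 [  42.5 -242.    40. ]
450 73 [ -86.3 -144.3   18. ]
436 218 [  79.9 -142.9   18. ]
630 163 [10.  52.8 40. ]
632 194 [45.1 64.9 40. ]
[321.54778446 253.65809833]
```

Call:
play_rows([
  {"gripper": 0, "dx": 0.002, "dy": 0, "dz": 0.035, "wx": 0, "wy": 0, "wz": 0},
  {"gripper": 0, "dx": 0.002, "dy": 0, "dz": 0.035, "wx": 0, "wy": 0, "wz": 0},
  {"gripper": 0, "dx": 0, "dy": 0, "dz": 0.035, "wx": 0, "wy": 0, "wz": 0},
  {"gripper": 0, "dx": 0, "dy": 0, "dz": 0.035, "wx": 0, "wy": 0, "wz": 0},
  {"gripper": 0, "dx": 0, "dy": 0, "dz": 0.025, "wx": 0, "wy": 0, "wz": 0},
  {"gripper": 0, "dx": 0, "dy": 0, "dz": 0, "wx": 0, "wy": 0, "wz": 0},
])

```text
clock: 3.13
position: [576.4, -183.2, 46.0]
ee_rot: [[-0.995, 0.101, 0.009], [0.101, 0.995, -0.005], [-0.01, -0.004, -1.0]]
contact_force: [-0.3, 0.4, -0.9]
gripper_width: 0.0
```

```bash
python3 -c "
from h import *
st()"
```

```text
t 3.13 board [  32.2 -276.7   46. ] W [ 576.4 -183.2   46. ] yaw 84.19 tilt [ 0.009 -0.005 -1.   ] F board [-0.32  0.39 -0.86] g 0.0 q [16.0, 44.0, -1.0, 100.0, 2.0, 36.0, 98.0]
```

Call:
play_rows([
  {"gripper": 0, "dx": 0.003, "dy": 0, "dz": 0.013, "wx": 0, "wy": 0.3, "wz": 0},
  {"gripper": 0, "dx": 0.002, "dy": 0.003, "dz": 0.012, "wx": 0, "wy": 0.2, "wz": 0},
  {"gripper": 0, "dx": 0, "dy": 0.004, "dz": 0, "wx": 0, "wy": 0, "wz": 0},
  {"gripper": 0, "dx": 0, "dy": 0.004, "dz": 0, "wx": 0, "wy": 0, "wz": 0},
  {"gripper": 0, "dx": 0, "dy": 0, "dz": 0, "wx": 0, "wy": 0, "wz": 0},
])

```text
clock: 3.55
position: [575.8, -165.3, 22.3]
ee_rot: [[-0.996, 0.095, 0.003], [0.095, 0.996, -0.001], [-0.003, -0.001, -1.0]]
contact_force: [0.1, 0.2, -0.1]
gripper_width: -0.2
```

```bash
python3 -c "
from h import *
st()"
```

```text
t 3.55 board [  29.9 -258.9   22.3] W [ 575.8 -165.3   22.3] yaw 84.57 tilt [ 0.003 -0.001 -1.   ] F board [ 0.04  0.23 -0.06] g -0.2 q [15.0, 46.0, -1.0, 101.0, 2.0, 33.0, 97.0]
```

Call:
play_rows([
  {"gripper": 0, "dx": 0.001, "dy": 0.002, "dz": 0, "wx": 0, "wy": 0, "wz": 0},
  {"gripper": 0, "dx": 0.001, "dy": 0.002, "dz": 0, "wx": 0, "wy": 0, "wz": 0},
  {"gripper": 0, "dx": 0, "dy": 0.002, "dz": 0, "wx": 0, "wy": 0, "wz": 0},
  {"gripper": 0, "dx": 0, "dy": 0.002, "dz": 0, "wx": 0, "wy": 0, "wz": 0},
])

```text
clock: 3.88
position: [577.3, -157.5, 26.4]
ee_rot: [[-0.995, 0.095, 0.011], [0.095, 0.996, -0.004], [-0.011, -0.003, -1.0]]
contact_force: [0.6, 0.1, -0.6]
gripper_width: -0.2
```

Call:
play_rows([
  {"gripper": 0, "dx": 0, "dy": 0.002, "dz": 0, "wx": 0, "wy": 0, "wz": 0},
  {"gripper": 0, "dx": 0, "dy": 0.002, "dz": 0, "wx": 0, "wy": 0, "wz": 0},
])

```text
clock: 4.05
position: [578.1, -153.7, 27.2]
ee_rot: [[-0.995, 0.095, 0.012], [0.095, 0.995, -0.005], [-0.013, -0.004, -1.0]]
contact_force: [0.1, -0.4, -0.6]
gripper_width: -0.1
```

Call:
play_rows([
  {"gripper": 0, "dx": 0, "dy": 0.002, "dz": 0, "wx": 0, "wy": 0, "wz": 0},
  {"gripper": 0, "dx": 0, "dy": 0.002, "dz": 0, "wx": 0, "wy": 0, "wz": 0},
])

```text
clock: 4.22
position: [578.6, -149.6, 27.4]
ee_rot: [[-0.995, 0.096, 0.013], [0.096, 0.995, -0.005], [-0.013, -0.004, -1.0]]
contact_force: [0.6, -0.1, -0.3]
gripper_width: -0.3
```

Run:
```python
from h import *
import cv2
st()
a=vision.camera("scene")[165:285,190:380,::-1]; cv2.imwrite("pics/s2.png",cv2.resize(a,None,fx=4,fy=4,interpolation=cv2.INTER_CUBIC))
a=vision.camera("top")[175:300,200:420,::-1]; cv2.imwrite("pics/t2.png",cv2.resize(a,None,fx=3.6,fy=3.6,interpolation=cv2.INTER_CUBIC))
st()
```

```text
t 4.22 board [  31.2 -243.    27.4] W [ 578.6 -149.6   27.4] yaw 84.51 tilt [ 0.013 -0.005 -1.   ] F board [ 0.58 -0.08 -0.31] g -0.3 q [13.0, 45.0, -1.0, 102.0, 1.0, 32.0, 96.0]
t 4.32 board [  31.2 -242.4   27.4] W [ 578.7 -149.    27.4] yaw 84.56 tilt [ 0.013 -0.005 -1.   ] F board [ 0.42  1.12 -0.09] g 0.3 q [13.0, 45.0, -1.0, 102.0, 1.0, 32.0, 96.0]
```

View pics/s2.png

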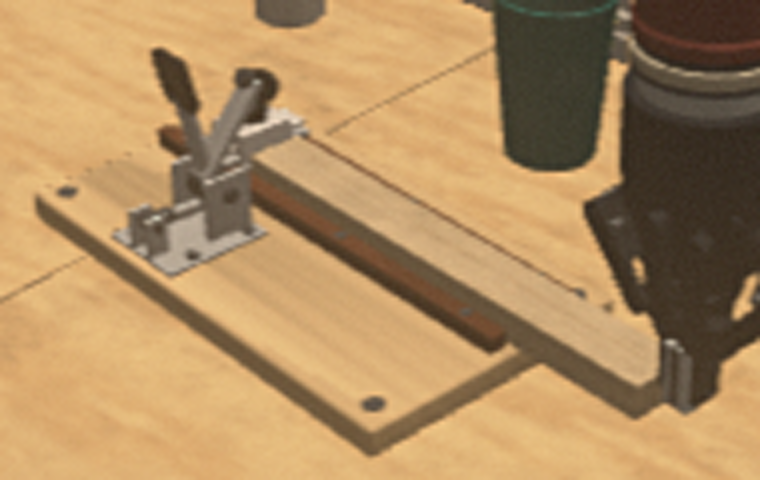

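View pics/t2.png

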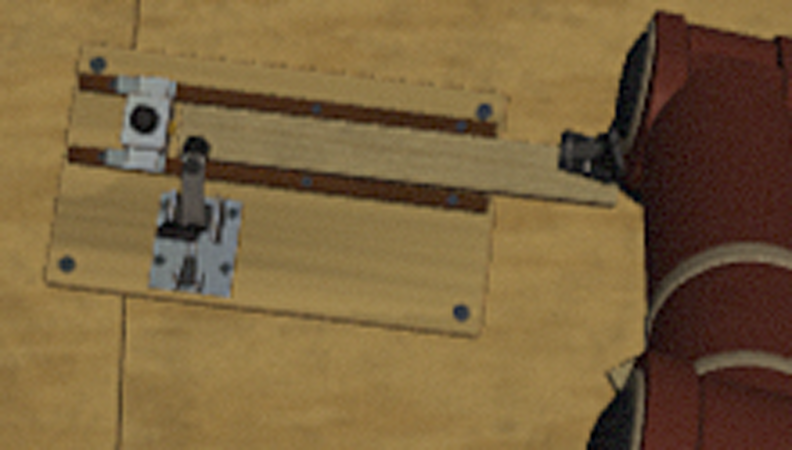

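The batten has moved about 20 mm. Its +y end is at crop column ~183, with the stop face and pin at ~172, so about 5–8 mm remain. I'll use finer steps from here.

Call:
play_rows([
  {"gripper": 0, "dx": 0.001, "dy": 0.001, "dz": 0.001, "wx": 0, "wy": 0.3, "wz": 0},
  {"gripper": 0, "dx": 0, "dy": 0.001, "dz": 0.001, "wx": 0, "wy": 0.3, "wz": 0},
])

```text
clock: 4.48
position: [577.9, -147.8, 25.7]
ee_rot: [[-0.995, 0.095, 0.002], [0.095, 0.995, -0.005], [-0.003, -0.005, -1.0]]
contact_force: [-0.1, -2.5, 1.2]
gripper_width: 0.3
```

Call:
play_rows([
  {"gripper": 0, "dx": 0, "dy": 0.001, "dz": 0, "wx": 0, "wy": 0, "wz": 0},
])

```text
clock: 4.57
position: [578.2, -147.2, 25.6]
ee_rot: [[-0.995, 0.096, 0.002], [0.096, 0.995, -0.005], [-0.003, -0.005, -1.0]]
contact_force: [-0.0, -1.6, 0.2]
gripper_width: 0.4
```

Call:
play_rows([
  {"gripper": 0, "dx": 0, "dy": 0.001, "dz": 0, "wx": 0, "wy": 0, "wz": 0},
])

```text
clock: 4.65
position: [578.3, -146.6, 25.5]
ee_rot: [[-0.995, 0.096, 0.002], [0.096, 0.995, -0.006], [-0.003, -0.006, -1.0]]
contact_force: [-0.8, -2.4, 1.7]
gripper_width: 0.1
```

Run:
```python
from h import *
import cv2
st()
a=vision.camera("scene")[185:235,225:300,::-1]; cv2.imwrite("pics/s3.png",cv2.resize(a,None,fx=10,fy=10,interpolation=cv2.INTER_CUBIC))
a=vision.camera("top")[185:235,220:290,::-1]; cv2.imwrite("pics/t3.png",cv2.resize(a,None,fx=10,fy=10,interpolation=cv2.INTER_CUBIC))
st()
```

```text
t 4.65 board [  30.6 -240.    25.5] W [ 578.3 -146.6   25.5] yaw 84.48 tilt [ 0.002 -0.006 -1.   ] F board [-0.58 -2.5   1.69] g 0.1 q [12.0, 45.0, -1.0, 101.0, 1.0, 33.0, 95.0]
t 4.75 board [  30.7 -239.8   25.6] W [ 578.4 -146.3   25.6] yaw 84.5 tilt [ 0.002 -0.006 -1.   ] F board [-0.83 -0.76  0.44] g 0.3 q [12.0, 45.0, -1.0, 101.0, 1.0, 33.0, 95.0]
```

View pics/s3.png

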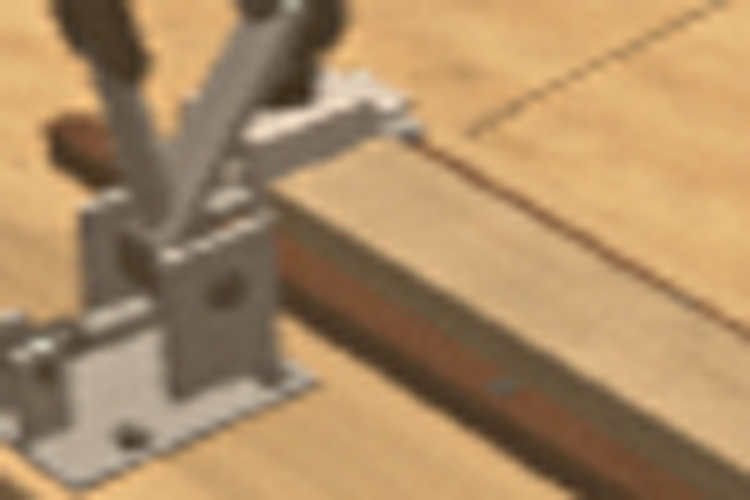

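View pics/t3.png

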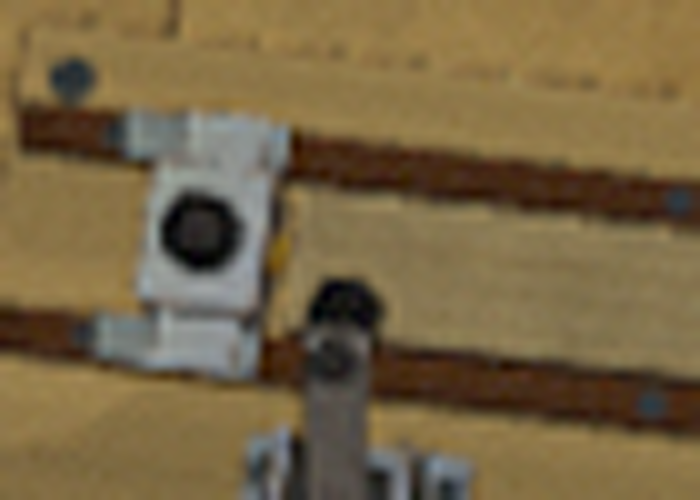

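A gap is still visible in the top crop: the pin is at column ~280 and the batten end at ~300, so about 4–6 mm. I'll carry on slowly.

Call:
play_rows([
  {"gripper": 0, "dx": 0, "dy": 0.001, "dz": 0, "wx": 0, "wy": 0, "wz": 0},
  {"gripper": 0, "dx": 0, "dy": 0.001, "dz": 0, "wx": 0, "wy": 0, "wz": 0},
])

```text
clock: 4.92
position: [578.5, -144.7, 25.5]
ee_rot: [[-0.995, 0.097, 0.002], [0.097, 0.995, -0.006], [-0.003, -0.006, -1.0]]
contact_force: [-0.2, -1.9, -0.0]
gripper_width: 0.1
```

Call:
play_rows([
  {"gripper": 0, "dx": 0, "dy": 0.001, "dz": 0, "wx": 0, "wy": 0, "wz": 0},
])

```text
clock: 5.0
position: [578.6, -143.8, 25.6]
ee_rot: [[-0.995, 0.097, 0.002], [0.097, 0.995, -0.006], [-0.003, -0.006, -1.0]]
contact_force: [-0.6, -2.1, 1.2]
gripper_width: 0.1
```

Call:
play_rows([
  {"gripper": 0, "dx": 0, "dy": 0.001, "dz": 0, "wx": 0, "wy": 0, "wz": 0},
])

```text
clock: 5.08
position: [578.7, -142.8, 25.6]
ee_rot: [[-0.995, 0.097, 0.002], [0.097, 0.995, -0.006], [-0.003, -0.006, -1.0]]
contact_force: [-0.2, -2.0, 0.3]
gripper_width: 0.0
```

Run:
```python
from h import *
import cv2
st()
a=vision.camera("top")[185:235,220:290,::-1]; cv2.imwrite("pics/t4.png",cv2.resize(a,None,fx=10,fy=10,interpolation=cv2.INTER_CUBIC))
st()
```

```text
t 5.08 board [  30.6 -236.2   25.6] W [ 578.7 -142.8   25.6] yaw 84.45 tilt [ 0.002 -0.006 -1.   ] F board [ 0.01 -2.03  0.34] g 0.0 q [12.0, 45.0, -1.0, 102.0, 1.0, 33.0, 95.0]
t 5.13 board [  30.6 -235.9   25.6] W [ 578.7 -142.5   25.6] yaw 84.46 tilt [ 0.002 -0.006 -1.   ] F board [ 0.73 -1.58  0.46] g 0.3 q [12.0, 45.0, -1.0, 102.0, 1.0, 33.0, 95.0]
```

View pics/t4.png

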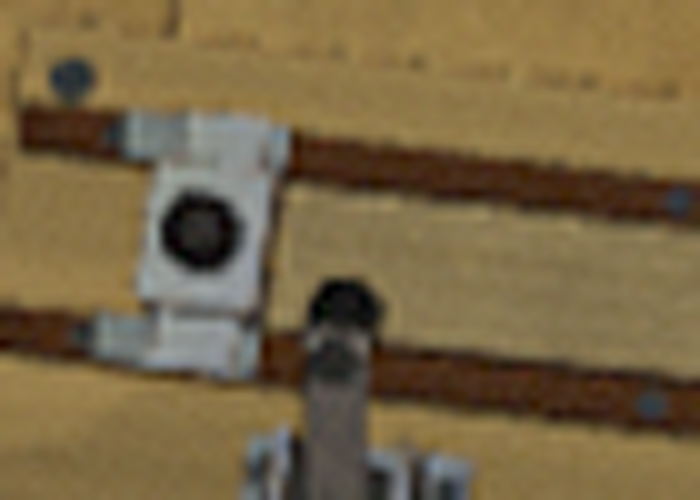

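The gap is now about 2–3 mm. I'll go one row at a time.

Call:
play_rows([
  {"gripper": 0, "dx": 0, "dy": 0.0008, "dz": 0, "wx": 0, "wy": 0, "wz": 0},
])

```text
clock: 5.22
position: [578.7, -141.9, 25.6]
ee_rot: [[-0.995, 0.097, 0.002], [0.097, 0.995, -0.006], [-0.003, -0.006, -1.0]]
contact_force: [0.0, -1.9, -0.3]
gripper_width: 0.1
```

Call:
play_rows([
  {"gripper": 0, "dx": 0, "dy": 0.0008, "dz": 0, "wx": 0, "wy": 0, "wz": 0},
])

```text
clock: 5.3
position: [578.8, -141.4, 25.6]
ee_rot: [[-0.995, 0.097, 0.002], [0.097, 0.995, -0.007], [-0.003, -0.007, -1.0]]
contact_force: [-0.3, -2.7, 0.3]
gripper_width: 0.1
```

Call:
play_rows([
  {"gripper": 0, "dx": 0, "dy": 0.0008, "dz": 0, "wx": 0, "wy": 0, "wz": 0},
])

```text
clock: 5.38
position: [578.8, -141.3, 25.6]
ee_rot: [[-0.995, 0.097, 0.002], [0.097, 0.995, -0.008], [-0.003, -0.008, -1.0]]
contact_force: [-0.5, -4.2, -0.0]
gripper_width: -0.2
```

Call:
play_rows([
  {"gripper": 0, "dx": 0, "dy": 0.0008, "dz": 0, "wx": 0, "wy": 0, "wz": 0},
])

```text
clock: 5.47
position: [578.8, -141.3, 25.6]
ee_rot: [[-0.995, 0.098, 0.002], [0.098, 0.995, -0.009], [-0.003, -0.009, -1.0]]
contact_force: [-0.8, -3.6, -0.5]
gripper_width: -0.2
```

Run:
```python
from h import *
import cv2
st()
a=vision.camera("top")[185:235,220:290,::-1]; cv2.imwrite("pics/t5.png",cv2.resize(a,None,fx=10,fy=10,interpolation=cv2.INTER_CUBIC))
st()
```

```text
t 5.47 board [  30.6 -234.8   25.6] W [ 578.8 -141.3   25.6] yaw 84.4 tilt [ 0.002 -0.009 -1.   ] F board [-0.48 -3.64 -0.46] g -0.2 q [12.0, 45.0, -0.0, 102.0, 1.0, 33.0, 95.0]
t 5.52 board [  30.6 -234.8   25.6] W [ 578.8 -141.3   25.6] yaw 84.4 tilt [ 0.002 -0.009 -1.   ] F board [ 0.5  -3.41 -0.33] g 0.1 q [12.0, 45.0, -0.0, 102.0, 1.0, 33.0, 95.0]
```

View pics/t5.png

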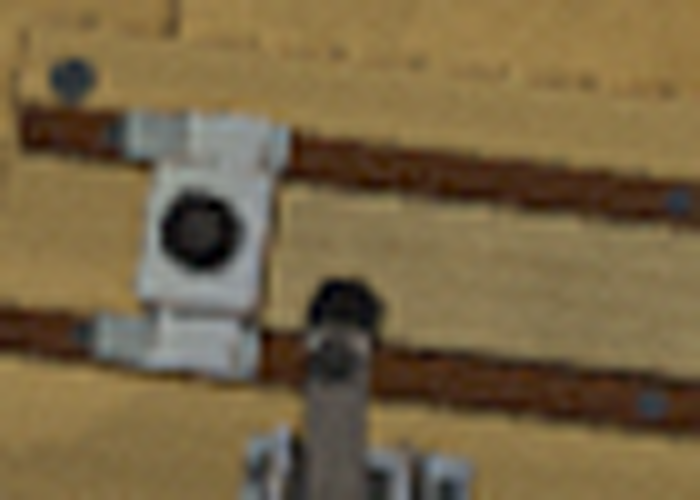

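Call:
play_rows([
  {"gripper": 0, "dx": 0, "dy": 0.0013, "dz": 0, "wx": 0, "wy": 0, "wz": 0},
])

```text
clock: 5.6
position: [578.7, -141.2, 25.6]
ee_rot: [[-0.995, 0.098, 0.002], [0.098, 0.995, -0.011], [-0.003, -0.01, -1.0]]
contact_force: [-1.1, -5.0, 0.4]
gripper_width: -0.1
```

Call:
play_rows([
  {"gripper": 0, "dx": 0, "dy": 0.0013, "dz": 0, "wx": 0, "wy": 0, "wz": 0},
])

```text
clock: 5.68
position: [578.7, -141.3, 25.6]
ee_rot: [[-0.995, 0.099, 0.002], [0.099, 0.995, -0.012], [-0.003, -0.012, -1.0]]
contact_force: [-0.5, -4.7, 1.1]
gripper_width: -0.2
```

The finger stalls at TCP y = -141.3 with a steady 5 N and no further travel, so the batten is home. I'll back off, then rise. I'm locating the paddle at the same time.

Call:
play_rows([
  {"gripper": 0, "dx": 0, "dy": -0.01, "dz": 0, "wx": 0, "wy": 0, "wz": 0},
  {"gripper": 0, "dx": 0, "dy": -0.02, "dz": 0, "wx": -0.5, "wy": 0, "wz": 0},
  {"gripper": 0, "dx": 0, "dy": 0, "dz": -0.035, "wx": 0, "wy": 0, "wz": 0},
  {"gripper": 0, "dx": 0, "dy": 0, "dz": -0.04, "wx": 0, "wy": 0, "wz": 0},
  {"gripper": 0, "dx": 0, "dy": 0, "dz": -0.04, "wx": 0, "wy": 0, "wz": 0},
  {"gripper": 0, "dx": 0, "dy": 0, "dz": -0.04, "wx": 0, "wy": 0, "wz": 0},
  {"gripper": 0, "dx": 0, "dy": 0, "dz": -0.03, "wx": 0, "wy": 0, "wz": 0},
])

```text
clock: 6.27
position: [570.3, -162.6, 206.1]
ee_rot: [[-0.996, 0.092, -0.023], [0.091, 0.996, 0.02], [0.025, 0.018, -1.0]]
contact_force: [1.7, 0.3, -0.1]
gripper_width: -0.1
```

Run:
```python
from h import *
import cv2
st()
S=lambda u,v,z:B(ray("scene",190+u/4,165+v/4,z)); T=lambda u,v,z:B(ray("top",200+u/3.6,175+v/3.6,z))
print("paddle S",S(178,80,116),"S top",S(160,52,131),"T",T(180,230,116))
print("plate T corners",[T(u,v,20).tolist() for u,v in [(165,193),(240,202),(233,297),(150,288)]])
cv2.imwrite("pics/s6.png",cv2.resize(vision.camera("scene")[165:285,190:380,::-1],None,fx=4,fy=4,interpolation=cv2.INTER_CUBIC))
cv2.imwrite("pics/w6.png",vision.camera("wrist")[:,:,::-1])
```

```text
t 6.27 board [  24.2 -256.8  206.1] W [ 570.3 -162.6  206.1] yaw 84.73 tilt [-0.023  0.02  -1.   ] F board [ 1.65  0.43 -0.12] g -0.1 q [16.0, 32.0, -2.0, 92.0, 0.0, 57.0, 98.0]
paddle S [-47.3  49.7 116. ] S top [-51.8  57.8 131. ] T [-47.9  50.9 116. ]
plate T corners [[-14.2, 76.2, 20.0], [-14.6, 24.5, 20.0], [-79.4, 21.0, 20.0], [-79.6, 77.6, 20.0]]
```

View pics/s6.png

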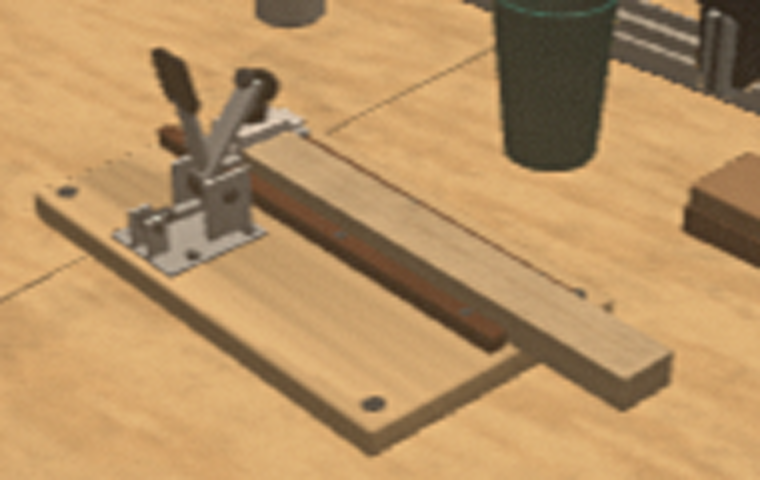

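View pics/w6.png

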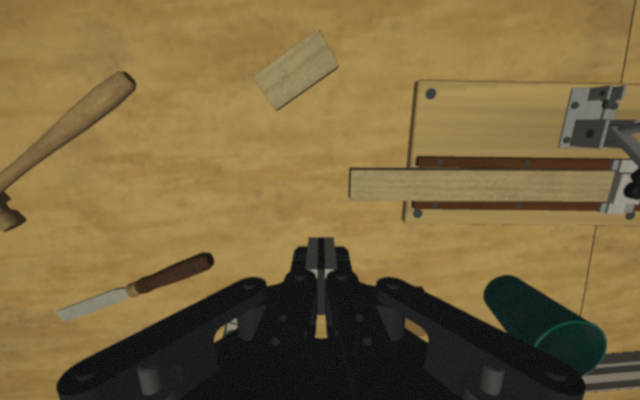

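The batten is still home and the stop looks unmoved in the scene crop. Both cameras agree that the paddle centre is at board (-48, 50, 116).

Call:
play_rows([
  {"gripper": 0, "dx": 0.014, "dy": 0.034, "dz": 0, "wx": 0.5, "wy": -0.6, "wz": 0},
  {"gripper": 0, "dx": 0.014, "dy": 0.034, "dz": 0, "wx": 0.5, "wy": -0.6, "wz": 0},
  {"gripper": 0, "dx": 0.014, "dy": 0.034, "dz": 0, "wx": 0, "wy": 0, "wz": 0},
  {"gripper": 0, "dx": 0.014, "dy": 0.034, "dz": 0, "wx": 0, "wy": 0, "wz": 0},
  {"gripper": 0, "dx": 0.014, "dy": 0.034, "dz": 0, "wx": 0, "wy": 0, "wz": 0},
  {"gripper": 0, "dx": 0.014, "dy": 0.034, "dz": 0, "wx": 0, "wy": 0, "wz": 0},
  {"gripper": 0, "dx": 0.014, "dy": 0.034, "dz": 0, "wx": 0, "wy": 0, "wz": 0},
  {"gripper": 0, "dx": 0.014, "dy": 0.034, "dz": 0, "wx": 0, "wy": 0, "wz": 0},
])

```text
clock: 7.03
position: [482.3, 124.1, 204.2]
ee_rot: [[-0.995, 0.105, 0.001], [0.105, 0.995, 0.001], [-0.001, 0.001, -1.0]]
contact_force: [0.9, 1.1, 0.6]
gripper_width: 0.1
```

```bash
python3 -c "
from h import *
st()"
```

```text
t 7.03 board [-90.9  20.2 204.2] W [482.3 124.1 204.2] yaw 84.0 tilt [ 0.001  0.001 -1.   ] F board [0.83 1.15 0.58] g 0.1 q [-15.0, 24.0, -3.0, 108.0, 2.0, 48.0, 65.0]
```

Next: dx +10, dy +28, then dz +96.

Call:
play_rows([
  {"gripper": 0, "dx": 0.01, "dy": 0.027, "dz": 0, "wx": 0, "wy": 0, "wz": -0.5},
  {"gripper": 0, "dx": 0.003, "dy": 0, "dz": 0.03, "wx": 0, "wy": 0, "wz": 0},
  {"gripper": 0, "dx": 0.003, "dy": 0, "dz": 0.03, "wx": 0, "wy": 0, "wz": 0},
  {"gripper": 0, "dx": 0, "dy": 0, "dz": 0.03, "wx": 0, "wy": 0, "wz": 0},
  {"gripper": 0, "dx": 0, "dy": 0, "dz": 0, "wx": 0, "wy": 0, "wz": 0},
])

```text
clock: 7.45
position: [459.6, 174.4, 110.2]
ee_rot: [[-0.998, 0.066, -0.005], [0.065, 0.998, 0.017], [0.006, 0.016, -1.0]]
contact_force: [-1.1, -0.5, 0.5]
gripper_width: -0.0
```

```bash
python3 -c "
from h import *
st()"
```

```text
t 7.45 board [-118.3   68.1  110.2] W [459.6 174.4 110.2] yaw 86.24 tilt [-0.005  0.017 -1.   ] F board [-1.03 -0.59  0.46] g -0.0 q [-20.0, 31.0, -4.0, 115.0, 2.0, 34.0, 61.0]
```

Call:
play_rows([
  {"gripper": 0, "dx": 0, "dy": -0.009, "dz": 0, "wx": 0.5, "wy": 0, "wz": 0.8},
  {"gripper": 0, "dx": -0.01, "dy": -0.009, "dz": 0.001, "wx": 0.5, "wy": 0, "wz": 0.8},
  {"gripper": 0, "dx": -0.012, "dy": 0, "dz": 0.001, "wx": 0, "wy": 0, "wz": 0},
  {"gripper": 0, "dx": -0.01, "dy": 0, "dz": 0, "wx": 0, "wy": 0, "wz": 0},
  {"gripper": 0, "dx": -0.006, "dy": 0, "dz": 0, "wx": 0, "wy": 0, "wz": 0},
  {"gripper": 0, "dx": 0, "dy": 0, "dz": 0, "wx": 0, "wy": 0, "wz": 0},
])

```text
clock: 7.95
position: [500.5, 148.4, 111.7]
ee_rot: [[-0.995, 0.101, -0.004], [0.101, 0.995, -0.002], [0.004, -0.003, -1.0]]
contact_force: [0.2, 0.2, 0.3]
gripper_width: -0.0
```

Run:
```python
from h import *
import cv2
st()
cv2.imwrite("pics/s7.png",cv2.resize(vision.camera("scene")[125:285,150:360,::-1],None,fx=3.6,fy=3.6,interpolation=cv2.INTER_CUBIC))
```

```text
t 7.95 board [-75.1  46.2 111.7] W [500.5 148.4 111.7] yaw 84.2 tilt [-0.004 -0.002 -1.   ] F board [0.14 0.19 0.26] g -0.0 q [-17.0, 33.0, -3.0, 110.0, 3.0, 37.0, 62.0]
```

View pics/s7.png

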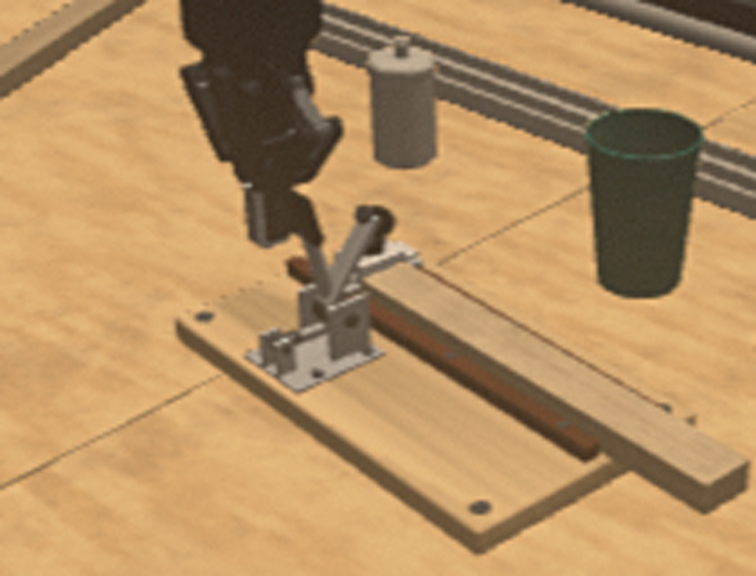

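Call:
play_rows([
  {"gripper": 0, "dx": -0.003, "dy": 0.002, "dz": 0.001, "wx": 0, "wy": 0, "wz": 0},
  {"gripper": 0, "dx": -0.003, "dy": 0.002, "dz": 0.001, "wx": 0, "wy": 0, "wz": 0},
  {"gripper": 0, "dx": -0.003, "dy": 0, "dz": 0.001, "wx": 0, "wy": 0, "wz": 0},
  {"gripper": 0, "dx": -0.003, "dy": 0, "dz": 0, "wx": 0, "wy": 0, "wz": 0},
])

```text
clock: 8.33
position: [509.6, 151.2, 110.1]
ee_rot: [[-0.995, 0.101, -0.01], [0.101, 0.995, -0.002], [0.01, -0.003, -1.0]]
contact_force: [-7.0, -0.4, 5.2]
gripper_width: -0.1
```

Call:
play_rows([
  {"gripper": 0, "dx": -0.003, "dy": 0, "dz": 0, "wx": 0, "wy": 0, "wz": 0},
  {"gripper": 0, "dx": -0.003, "dy": 0, "dz": 0, "wx": 0, "wy": 0, "wz": 0},
])

```text
clock: 8.5
position: [509.0, 151.2, 109.4]
ee_rot: [[-0.995, 0.099, -0.025], [0.099, 0.995, -0.004], [0.025, -0.007, -1.0]]
contact_force: [-6.2, -0.1, 4.0]
gripper_width: 0.1
```

```bash
python3 -c "
from h import *
st()"
```

```text
t 8.5 board [-66.9  49.7 109.4] W [509.  151.2 109.4] yaw 84.34 tilt [-0.025 -0.004 -1.   ] F board [-6.12 -0.65  4.04] g 0.1 q [-17.0, 34.0, -3.0, 108.0, 3.0, 39.0, 63.0]
```

Call:
play_rows([
  {"gripper": 0, "dx": -0.005, "dy": 0, "dz": 0, "wx": 0, "wy": -0.8, "wz": 0},
])

```text
clock: 8.58
position: [510.5, 151.0, 109.0]
ee_rot: [[-0.995, 0.097, -0.019], [0.097, 0.995, -0.007], [0.018, -0.009, -1.0]]
contact_force: [-5.4, 1.0, 4.2]
gripper_width: 0.1
```

Call:
play_rows([
  {"gripper": 0, "dx": -0.005, "dy": 0, "dz": 0, "wx": 0, "wy": -0.8, "wz": 0},
])

```text
clock: 8.67
position: [511.9, 150.8, 108.5]
ee_rot: [[-0.995, 0.096, -0.013], [0.096, 0.995, -0.009], [0.012, -0.011, -1.0]]
contact_force: [-6.3, -0.2, 4.1]
gripper_width: 0.2
```

Call:
play_rows([
  {"gripper": 0, "dx": -0.006, "dy": 0, "dz": -0.0005, "wx": 0, "wy": -0.8, "wz": 0},
  {"gripper": 0, "dx": -0.006, "dy": 0, "dz": -0.0005, "wx": 0, "wy": -0.8, "wz": 0},
  {"gripper": 0, "dx": -0.006, "dy": 0, "dz": -0.0005, "wx": 0, "wy": -0.5, "wz": 0},
])

```text
clock: 8.92
position: [519.1, 150.0, 108.5]
ee_rot: [[-0.996, 0.091, 0.002], [0.091, 0.996, -0.017], [-0.004, -0.016, -1.0]]
contact_force: [-5.4, -0.3, 4.7]
gripper_width: -0.2
```

Call:
play_rows([
  {"gripper": 0, "dx": -0.006, "dy": 0, "dz": -0.0005, "wx": 0.3, "wy": -0.5, "wz": 0},
  {"gripper": 0, "dx": -0.006, "dy": 0, "dz": -0.0005, "wx": -0.3, "wy": -0.5, "wz": 0},
  {"gripper": 0, "dx": -0.006, "dy": 0, "dz": -0.0005, "wx": 0, "wy": -0.5, "wz": 0},
])

```text
clock: 9.17
position: [531.1, 148.8, 109.2]
ee_rot: [[-0.996, 0.088, 0.015], [0.087, 0.996, -0.022], [-0.017, -0.02, -1.0]]
contact_force: [-4.2, -0.1, 2.2]
gripper_width: 0.3
```

```bash
python3 -c "
from h import *
st()"
```

```text
t 9.17 board [-44.7  49.5 109.2] W [531.1 148.8 109.2] yaw 84.96 tilt [ 0.015 -0.022 -1.   ] F board [-4.22 -0.55  2.23] g 0.3 q [-17.0, 35.0, -2.0, 106.0, 4.0, 38.0, 62.0]
```

Call:
play_rows([
  {"gripper": 0, "dx": -0.005, "dy": 0, "dz": 0, "wx": -0.4, "wy": 0, "wz": 0},
  {"gripper": 0, "dx": -0.005, "dy": 0, "dz": 0, "wx": -0.4, "wy": 0, "wz": 0},
  {"gripper": 0, "dx": -0.005, "dy": 0, "dz": 0, "wx": -0.3, "wy": 0, "wz": 0},
])

```text
clock: 9.42
position: [546.7, 147.6, 108.9]
ee_rot: [[-0.996, 0.086, 0.016], [0.086, 0.996, -0.002], [-0.017, -0.0, -1.0]]
contact_force: [-1.0, -0.7, -0.7]
gripper_width: 0.2
```

Run:
```python
from h import *
import cv2
st()
cv2.imwrite("pics/s8.png",cv2.resize(vision.camera("scene")[125:285,150:360,::-1],None,fx=3.6,fy=3.6,interpolation=cv2.INTER_CUBIC))
```

```text
t 9.42 board [-29.   49.7 108.9] W [546.7 147.6 108.9] yaw 85.05 tilt [ 0.016 -0.002 -1.   ] F board [-0.94 -0.84 -0.73] g 0.2 q [-15.0, 36.0, -3.0, 104.0, 4.0, 39.0, 64.0]
```

View pics/s8.png

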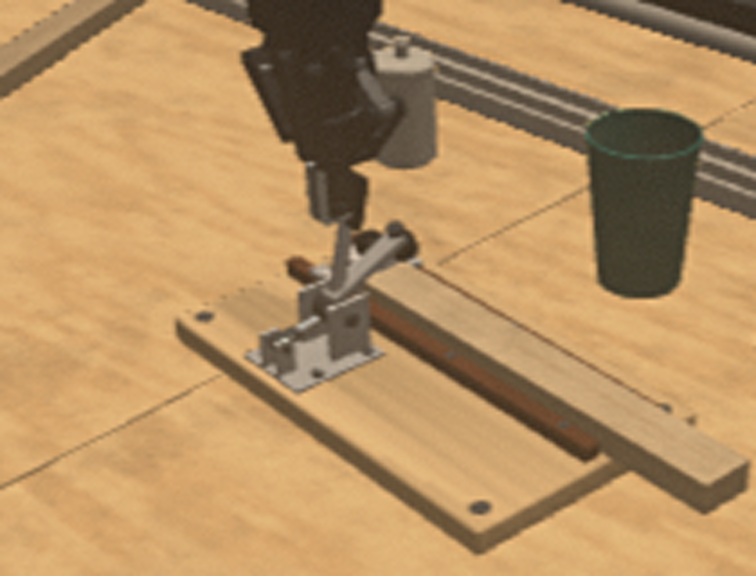

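The lever is near its centre and the force is down to about 1 N. I'll push a little more to pass it.

Call:
play_rows([
  {"gripper": 0, "dx": -0.004, "dy": 0, "dz": 0, "wx": 0, "wy": 0, "wz": 0},
  {"gripper": 0, "dx": -0.004, "dy": 0, "dz": 0, "wx": 0, "wy": 0, "wz": 0},
  {"gripper": 0, "dx": 0, "dy": 0, "dz": 0, "wx": 0, "wy": 0, "wz": 0},
])

```text
clock: 9.72
position: [563.1, 145.3, 110.1]
ee_rot: [[-0.995, 0.09, 0.03], [0.09, 0.996, 0.001], [-0.029, 0.003, -1.0]]
contact_force: [0.9, 0.5, 0.2]
gripper_width: -0.1
```

Run:
```python
from h import *
import cv2
st()
cv2.imwrite("pics/s9.png",cv2.resize(vision.camera("scene")[125:285,150:360,::-1],None,fx=3.6,fy=3.6,interpolation=cv2.INTER_CUBIC))
```

```text
t 9.72 board [-12.6  49.  110.1] W [563.1 145.3 110.1] yaw 84.82 tilt [ 0.03   0.001 -1.   ] F board [0.9  0.59 0.24] g -0.1 q [-15.0, 37.0, -3.0, 102.0, 4.0, 39.0, 65.0]
```

View pics/s9.png

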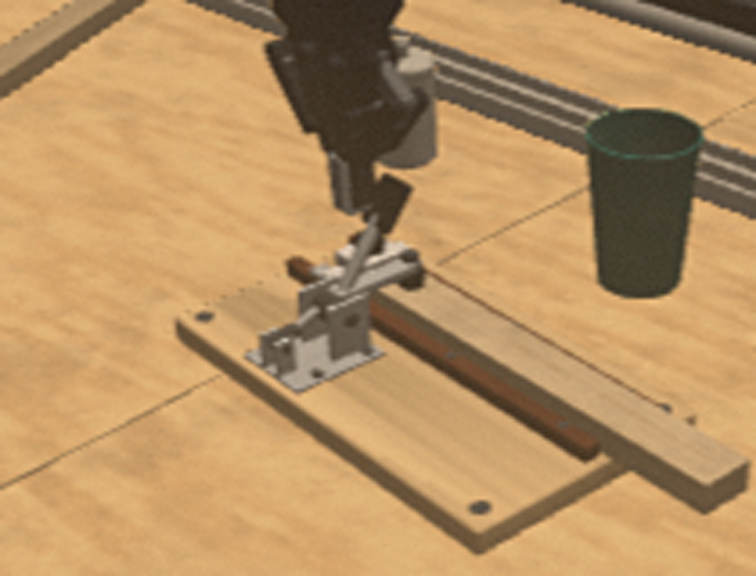

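It snapped over: the foot is on the batten and the handle leans to +x, clear of the finger. I'll back off to -x, rise and check.

Call:
play_rows([
  {"gripper": 0, "dx": 0.012, "dy": 0, "dz": 0, "wx": 0, "wy": 0, "wz": 0},
  {"gripper": 0, "dx": 0.02, "dy": 0, "dz": 0, "wx": 0, "wy": 0, "wz": 0},
  {"gripper": 0, "dx": 0.025, "dy": 0, "dz": -0.01, "wx": 0, "wy": 0, "wz": 0},
  {"gripper": 0, "dx": 0.02, "dy": 0, "dz": -0.03, "wx": 0, "wy": 0, "wz": 0},
  {"gripper": 0, "dx": 0, "dy": 0, "dz": -0.035, "wx": 0, "wy": 0, "wz": 0},
  {"gripper": 0, "dx": 0, "dy": 0, "dz": -0.03, "wx": 0, "wy": 0, "wz": 0},
  {"gripper": 0, "dx": 0, "dy": 0, "dz": 0, "wx": 0, "wy": 0, "wz": 0},
  {"gripper": 0, "dx": 0, "dy": 0, "dz": 0, "wx": 0, "wy": 0, "wz": 0},
])

```text
clock: 10.43
position: [480.2, 153.0, 215.6]
ee_rot: [[-0.995, 0.089, 0.032], [0.089, 0.996, 0.001], [-0.032, 0.003, -0.999]]
contact_force: [0.1, 0.4, -0.6]
gripper_width: -0.1
```

Run:
```python
from h import *
import cv2
st()
cv2.imwrite("pics/s10.png",cv2.resize(vision.camera("scene")[165:285,190:380,::-1],None,fx=4,fy=4,interpolation=cv2.INTER_CUBIC))
im=vision.camera("top")[:,:,::-1]
cv2.imwrite("pics/t10f.png",im)
cv2.imwrite("pics/t10.png",cv2.resize(im[185:235,220:290],None,fx=10,fy=10,interpolation=cv2.INTER_CUBIC))
```

```text
t 10.43 board [-95.7  48.7 215.6] W [480.2 153.  215.6] yaw 84.88 tilt [ 0.032  0.001 -0.999] F board [ 0.07  0.45 -0.57] g -0.1 q [-18.0, 23.0, -3.0, 108.0, 3.0, 48.0, 62.0]
```

View pics/s10.png

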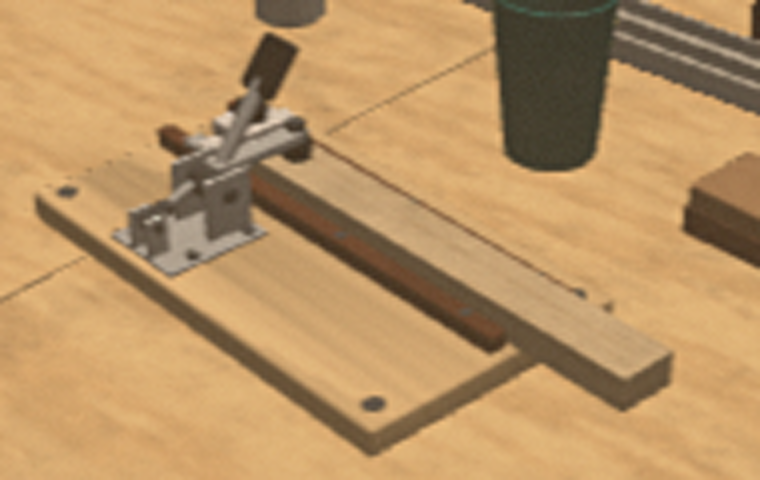

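View pics/t10.png

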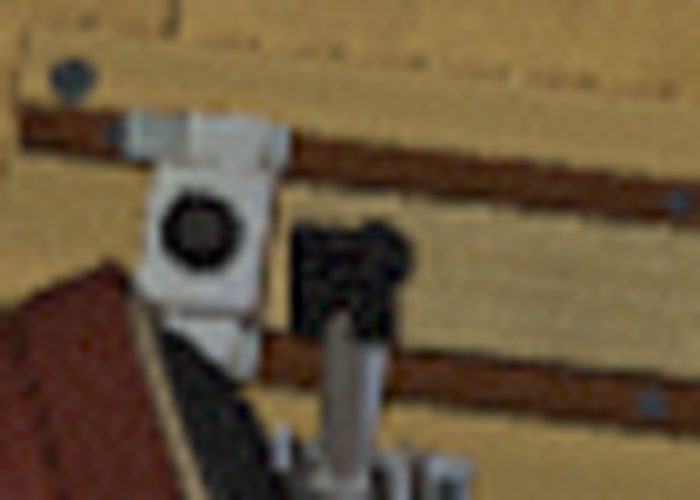

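View pics/t10f.png

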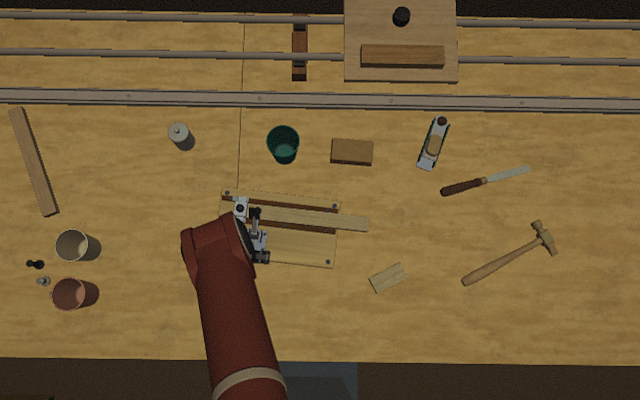

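Run:
```python
import cv2,numpy as np
for n in ["t3","t4","t5","t10"]:
    g=cv2.imread(f"pics/{n}.png").astype(float)[200:215,240:330].mean(0).mean(1); print(n,g[::6].round(0).astype(int))
a=cv2.imread("pics/top0.png");b=cv2.imread("pics/t10f.png")
d=cv2.absdiff(a,b).max(2)
print("tumbler/sand",d[120:170,260:380].max(),"offcut",d[258:296,365:412].max(),"stop",d[192:210,232:248].max())
a=cv2.imread("pics/s6.png");b=cv2.imread("pics/s10.png");print("batten end",cv2.absdiff(a,b)[330:420,560:700].max())
```

```text
t3 [138 155 156 153 140  84  44  62  85 100 115 119 111 107 110]
t4 [137 154 156 153 139  84  49  74 100 111 113 108 105 105 109]
t5 [139 157 155 149 135  88  67 105 119 107 107 109 107 106 108]
t10 [135 151 150 146 134  87  64  98 115 107 106 106 107 108 109]
tumbler/sand 24 offcut 16 stop 41
batten end 8
```

```bash
python3 -c "
from bench import close_job
print(close_job())"
```

```text
the job is handed in; nothing more can be done
None
```

The batten is home against the stop and the toggle clamp is down on it; I handed the job in at about 10.5 s.

- **Batten:** I pushed it about 30 mm along the channel with the closed fingertips. At the stop the finger gained no travel and read a steady 4–5 N, under the 8 N at which the stop slips. After I backed off, the top view showed the same tight joint as under pressure.
- **Clamp:** I pushed the paddle, with readings up to about 9 N, until the lever passed its centre and snapped over. The final pictures show the foot on the batten and the handle leaning to board +x.
- **Last checks:** The batten's near end did not move when the clamp closed. The offcut, tumbler and sanding block did not move either, and the robot was clear of everything.
- **Stop and pin:** The stop looked unmoved, but the picture comparison differed slightly around it (41 grey levels, against 16–24 at the bystanders). I put this down to the batten now covering the pin and to image noise, since its edges stayed in the same place. I judged the pin flush by feel and from the closed gap; I could not see it directly.

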